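# Free the charging dock and load the spare battery

### The arm

A 6-joint arm with a two-finger parallel gripper is mounted at the origin on the work surface. World frame = base frame: x ahead of the robot, y to its left, z up, the work surface at z = 0. Lengths are in m, angles in degrees, forces in N, time in s.
With the tool pointing down it reaches from about 0.375 to 0.975 m from the base axis. Payload 3.8 kg.
Tool frame: the origin (TCP) lies on the centre line of the jaws, within the pads' length; the fingertips stand 11 mm ahead of it and the grasp point (between the pads) lies 8 mm behind it; z points along the fingers, y is the line along which they close (so a half turn about z gives the same grasp; the last joint's range is limited). The gripper opens to 85 mm and grips with 20 to 120 N. Pads are 22 mm wide; open, the fingers measure 114 mm over their backs; the gripper's body (76 mm by 85 mm) begins 54 mm behind the grasp point. The pads swing forward as they close: fully open they stand 13 mm farther back than shut.
Start: joints at [66.068, 15.12, 91.902, -0, 72.978, -2.114], TCP at [0.251, 0.627, 0.242] pointing down, gripper open.
Joint ranges: [-150.88, 150.88], [-54.13, 125.18], [17.81, 147.31], [-75.09, 255.09], [0, 152.58], [-146.25, 146.25]. Speed limits (degrees/s): [147.25, 147.25, 180, 180, 180, 180].

### API

Orientations are given as [roll, pitch, yaw] about the fixed x, y, z axes, in that order (R = Rz(yaw) Ry(pitch) Rx(roll)).
In Python, from cell import ctrl gives the robot as it stands.
- The arm moves only by the tool jog_arm, never from a script. Its argument "targets" is a list of rows, each an object of numbers: "wx", "wy", "wz": the turn, a rotation vector about the world's x, y, z each as a share of 60 degrees, from -1 to 1; "x", "y", "z": the shift along the world's x, y, z each as a share of 150 mm, from -1 to 1; "fingers": the opening, from -1 (shut) to 1 (fully open). In form: [{"wx": .., "wy": .., "wz": .., "x": .., "y": .., "z": .., "fingers": ..}, ...]. A call has 1 to 12 rows; each row shifts and turns the commanded pose from where the row before left it; what a row does not reach is not made up. A row lasts 1/8 s, in which the tool goes at most 62.5 mm and 10.7 degrees, less where a joint would pass 70% of its speed; a pose out of reach is approached as far as the arm can. A call with a number of a shift or a turn outside -1 to 1 is refused whole. A call with a gripper value outside its range is refused whole. The fingers move at their own pace and stop on an object; the grip force is fixed at half the most. Time passes only in rows, so rows that do not move let the fingers close. It gives the time, the measured TCP pose, the force, the opening and the grip force at its end, in the units of the state.
- ctrl.get_obs(): the state, without advancing time (a new reading comes with each control period).
- ctrl.snapshot(name): name is "scene" or "side" or "wrist"; returns a dict with "img" (400x640x3 uint8, red, green, blue), "z_map" (400x640 float32, m along the optical axis (not along the pixel's ray), 0 where there is no reading), "fov_y" (degrees; the focal length in pixels is half the picture's height over the tangent of half this angle, whatever the lens; pixels are square), "cx", "cy" (the principal point, pixels), "T" (4x4, takes a point from camera to world coordinates); the wrist camera has in their place "T_tool_cam" (4x4, takes a point from camera to tool coordinates, whose origin is the TCP and whose axes are the flange's). Camera axes: x right, y down, z forward; pixel columns grow to the right and rows downward; lengths in m; the calibration is good to about 2 mm. A picture is of the moment at which its call begins: read the wrist's pose just before it.
- ctrl.job_done(): hands the job in; it is judged then, once.
The state is a dict: "time_s": time; "q": joint angles; "dq": joint speeds; "joint_torque": joint torques, N m; "eef_pos": TCP position; "orientation": TCP orientation; "force": force on the tool from outside, world axes, zero at the start; "moment": the same for the moment, N m; "opening": finger opening in m; "gripper_force": force on a finger pad.
Only numpy, scipy, OpenCV 4.12 (cv2) and the standard library are available. Lean on these libraries where they do the work, as an engineer would, in place of code of your own. Each camera call takes 0.05 s, during which the arm holds its last target. There are 200 camera calls.

### The job

Lift the orange work lantern off its charging dock and stand it upright with its whole foot on the blue mat beside. Then put the grey and yellow spare battery pack into the well that this uncovers in the dock, and press it down until its top is flush with the dock and it stays there. Do not tip the lantern, and leave the other things on the table where they are.

Things in the scene. Friction and masses are not known exactly. Their poses are not given: they have to be found in the camera images.
- lamp: Round LED work lantern, 500 g (may vary by a quarter), standing on the dock. Black foot 100 mm across and 22 mm high, white diffuser 84 mm across with its ribs, orange cap 94 mm across whose top is 116 mm above the underside, and a rigid black arched handle over it. Origin: centre of the underside; z up; the handle's level bar runs along its own y.
- lamp_handle (a point): Middle of the handle's level bar, 170 mm above the lantern's underside. Bar: round, 12 mm thick, along the lantern's y; its uprights stand 80 mm apart (68 mm clear between them); 48 mm clear between bar and cap. The bar lies right over the centre of mass.
- dock: Black charging dock fixed to the table, 130 (x) by 120 (y) by 60 mm high. The lantern stands on its flat top, loosely between four orange corner blocks 18 mm square and 8 mm high, centred 50 mm (x) and 49 mm (y) from the middle. The battery well is in the middle of the top, hidden until the lantern is off. Origin: centre of the underside; z up.
- well_mouth (a point): Centre of the well's mouth, level with the dock's top (60 mm above the table). The well is 62 mm along the dock's x and 44 mm along its y, with a 2 mm chamfer round the mouth: 2 mm of play on each side of the battery.
- carriage (a joint): Sliding contact block, the floor of the well: 0 = up (well 24 mm deep), 0.012 m = fully down (well 36 mm deep, battery flush). No spring: it stays where it is left. It takes about 7 N to push down, so the battery's weight does not move it and the battery first stands 12 mm proud; 12 to 18 N brings it firmly to its stop.
- battery: Spare battery pack, a flat-topped grey block with a yellow band, 58 (x) by 40 (y) by 36 mm (z), 180 g (may vary by a quarter), standing on the table on its underside. Origin: centre of the underside; z up. Its long side goes along the dock's x; either way round fits.
- battery_top (a point): Centre of the battery's top face, 36 mm above its underside.
- mat: Thin square blue mat fixed to the table to the left or right of the dock, 180 by 180 mm, 3 mm thick, with nothing on it. Origin: centre of the underside; x and y along its sides.
- servo: Bystander: small black servo motor, 54 by 20 by 41 mm. Leave alone. Origin: centre of the underside.
- tape: Bystander: black roll of tape lying flat, 90 mm across, 24 mm high. Leave alone. Origin: centre of the underside.
- wrench: Bystander: steel wrench 150 mm long lying flat to the right of the dock. Leave alone. Origin: under its middle.
- mug: Bystander: white mug, 80 mm across, 90 mm high. Leave alone. Origin: centre of the underside.
- board: Bystander: green circuit board, 70 by 50 mm, 15 mm high. Leave alone. Origin: centre of the underside.
- meter: Bystander: yellow multimeter lying flat, 150 by 75 by 38 mm. Leave alone. Origin: centre of the underside.
Mind the look-alikes: they are no part of the job. There is more than one size of the battery; the one meant has the size given above. There is more than one size of the lamp; the job needs the smaller.

How it is judged (in metres and radians):
On the way, in this order (a step that is already met when the one before it is completed fails the run):
1. the lantern stands upright and released with its whole foot on the blue mat (x of lamp in the frame of mat between -0.04 and 0.04 m and y of lamp in the frame of mat between -0.04 and 0.04 m and z of lamp in the frame of mat between -0.002 and 0.007 m and angle between lamp's own z axis and vertical below 0.08 rad and linear speed of lamp below 0.02 m/s and contact force between the fingers and lamp below 0.1 N), for 0.2 s.
2. the battery is seated flush in the well and released (horizontal distance between battery_top and well_mouth below 0.005 m and z of battery_top in the frame of dock between 0.056 and 0.063 m and angle between the x axis of battery and the x axis of dock, either way round below 0.12 rad and angle between battery's own z axis and vertical below 0.08 rad and linear speed of battery below 0.02 m/s and contact force between the fingers and battery below 0.1 N and value of joint carriage above 0.009 m), for 0.2 s.
At the end, for the whole second after the job is handed in: Lantern upright (0.08 rad) on the mat, centre within 40 mm of the mat's centre along each side. Battery upright in the well, top 4 mm below to 3 mm above the dock's, within 5 mm of centre and 0.12 rad of the well's length, contact block down by over 9 mm. Both released and at rest (all of step 1 and all of step 2); the robot touches nothing.
It fails at once if the lantern is tipped by more than 0.6 rad (angle between lamp's own z axis and vertical above 0.6 rad).
It fails at once if another thing on the table (servo, tape, wrench, mug, circuit board or multimeter) is moved by more than 30 mm (distance of any of servo, tape, wrench, mug, board, meter from where it was at the start of the episode above 0.03 m).
It also fails if it takes over 64 s, if anything falls off the work surface, if the arm or the gripper's body presses on something with over 40 N, if the wrist force passes 120 N, or if a joint passes its speed limit or range.

## Working session

There is one attempt and no reset: what is moved stays moved. The work goes in short steps, Python scripts to look and compute and a tool call to move; the robot and the scene stay as the last step left them, time stands still between calls to the robot, and variables do not carry over. Pictures are saved under pics/ and viewed, at most 10 in all, crops included, and the job is handed in when it is done.

Besides the shell and the picture viewer there is one more tool, called after "Call:" as name(argument=value, ...) on one line, values as JSON. jog_arm: Moves the arm, as the interface text tells. Shift numbers are shares of 150 mm and turn numbers shares of 60 degrees, none past 1 either way. Its arguments: {"type":"object","properties":{"targets":{"type":"array"}},"required":["targets"]}

```bash
mkdir -p pics; ls
cat > h.py <<'E'
from cell import ctrl
import numpy as np, cv2
from scipy.spatial.transform import Rotation as R
def snap(n):
    o=ctrl.get_obs(); s=ctrl.snapshot(n)
    if 'T' not in s:
        T=np.eye(4);T[:3,:3]=R.from_euler('xyz',o['orientation'],degrees=True).as_matrix();T[:3,3]=o['eef_pos']
        s['T']=T@s['T_tool_cam']
    z=s['z_map'];h,w=z.shape;f=h/2/np.tan(np.radians(s['fov_y'])/2)
    v,u=np.mgrid[:h,:w]
    P=np.stack([(u-s['cx'])/f*z,(v-s['cy'])/f*z,z],-1)
    s['P']=P@s['T'][:3,:3].T+s['T'][:3,3]; s['P'][z==0]=np.nan
    return s
def save(s,n): cv2.imwrite(f'pics/{n}.png',s['img'][:,:,::-1]); np.savez(f'pics/{n}.npz',img=s['img'],P=s['P'])
E
python3 - <<'E'
from h import *
for n in('scene','side'):
    s=snap(n); save(s,n+'1'); print(s['T'].round(2).tolist())
print(ctrl.get_obs())
E
```

```text
pics
[[-0.83, 0.46, -0.32, 0.92], [0.56, 0.68, -0.46, 0.53], [0.01, -0.56, -0.83, 1.04], [0.0, 0.0, 0.0, 1.0]]
[[-0.97, -0.14, 0.17, 0.41], [-0.22, 0.64, -0.73, 0.77], [-0.01, -0.75, -0.66, 0.83], [0.0, 0.0, 0.0, 1.0]]
{'time_s': 0.1, 'q': array([ 6.60676262e+01,  1.51665521e+01,  9.19745341e+01, -1.02275291e-05,
        7.29785436e+01, -2.11474900e+00]), 'dq': array([ 0.042782  ,  0.00116923, -0.18655064,  0.00114175, -0.07797647,
        0.15204713]), 'joint_torque': array([-1.03347011e-03, -5.16707611e+01, -3.68591237e+01, -1.84065584e-04,
        6.30113282e-03,  1.94152022e-05]), 'eef_pos': array([0.25060866, 0.62605059, 0.24105599]), 'orientation': array([-1.79880451e+02, -4.40468459e-03,  1.58182374e+02]), 'force': array([-0.05666442, -0.36799293,  0.16422179]), 'moment': array([-0.0298906 ,  0.00114762,  0.01774957]), 'gripper_force': 0.0, 'opening': 0.08528023044288757}
```

View pics/scene1.png

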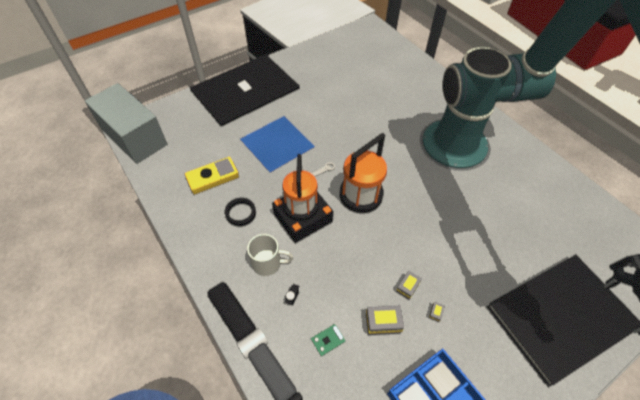

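View pics/side1.png

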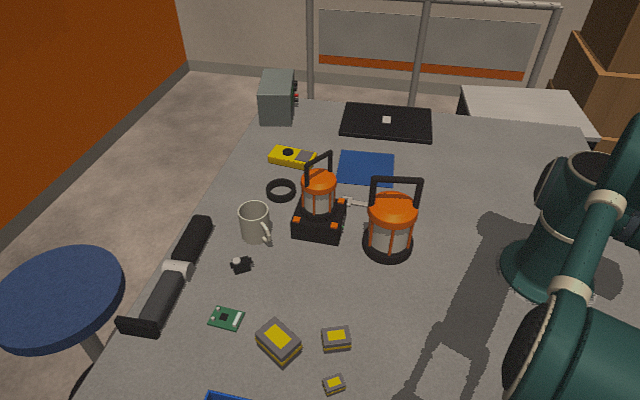

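Both views show: smaller lantern on the dock (scene 300,190; side 320,195), big lantern beside it (365,180), the mat (scene 277,143), and three batteries (scene 385,319 / 408,284 / 437,312). Measuring them now.

```bash
cat > m.py <<'E'
from h import *
def rect(p):
    (c,s,a)=cv2.minAreaRect((p[:,:2]*1000).astype(np.float32)); return np.round(c,1),np.round(s,1),round(a,1)
def show(n,A):
    print(n,len(A),'med',np.nanmedian(A,0).round(3),'z',np.nanpercentile(A[:,2],[2,98]).round(3),'rect',rect(A))
def grow(P,box,zlo,zhi):
    u0,u1,v0,v1=box;Q=P[v0:v1,u0:u1];m=(Q[...,2]>zlo)&(Q[...,2]<zhi);return Q[m],m
E
python3 - <<'E'
from m import *
for n,boxes in {'scene1':dict(big=(362,408,302,338),mid=(394,424,268,300),small=(427,448,300,322),mat=(235,320,112,172),dock=(265,340,180,242),lamp=(278,325,148,200)),'side1':dict(big=(250,306,314,370),mid=(318,356,322,355),small=(320,348,372,396),mat=(334,398,146,190),dock=(288,350,188,246),lamp=(298,340,146,196))}.items():
    d=np.load(f'pics/{n}.npz');P=d['P'];I=d['img'];hsv=cv2.cvtColor(I,cv2.COLOR_RGB2HSV)
    print(n)
    for k in('big','mid','small'):
        Q,_=grow(P,boxes[k],.008,.08);zt=np.percentile(Q[:,2],90);show(k,Q[Q[:,2]>zt-.006])
    u0,u1,v0,v1=boxes['mat'];H=hsv[v0:v1,u0:u1];Q=P[v0:v1,u0:u1];m=(H[...,0]>100)&(H[...,0]<125)&(H[...,1]>120)&(Q[...,2]<.02);show('mat',Q[m])
    Q,_=grow(P,boxes['dock'],.05,.064);show('docktop',Q)
    u0,u1,v0,v1=boxes['dock'];H=hsv[v0:v1,u0:u1];Q=P[v0:v1,u0:u1];m=((H[...,0]<16)&(H[...,1]>140)&(Q[...,2]>.06)&(Q[...,2]<.075)).astype(np.uint8)
    nn,L,st,_=cv2.connectedComponentsWithStats(m)
    for i in range(1,nn):
        if st[i,4]>8: print('block',st[i,4],np.median(Q[L==i],0).round(3))
    Q,_=grow(P,boxes['lamp'],.215,.26)
    if len(Q)>4: show('bar',Q)
    Q,_=grow(P,boxes['lamp'],.168,.182);show('cap',Q)
E
```

```text
scene1
big 770 med [0.586 0.338 0.051] z [0.048 0.055] rect (array([584.9, 337.8]), array([57.5, 82.7]), 59.1)
mid 324 med [0.472 0.301 0.036] z [0.033 0.04 ] rect (array([470.2, 300.1]), array([60.4, 39.8]), 20.2)
small 171 med [0.458 0.393 0.024] z [0.021 0.028] rect (array([457.4, 393.3]), array([41.1, 27.3]), 31.4)
mat 2051 med [ 0.491 -0.329  0.004] z [-0.001  0.008] rect (array([ 488.7, -332.7]), array([176.5, 175.6]), 3.1)
docktop 627 med [0.605 0.    0.06 ] z [0.051 0.064] rect (array([616.1, -36.1]), array([122.3, 205.5]), 88.9)
block 44 [ 0.629 -0.083  0.068]
block 49 [0.528 0.013 0.067]
block 54 [0.629 0.013 0.067]
bar 156 med [ 0.588 -0.03   0.235] z [0.218 0.238] rect (array([583.4, -37.5]), array([89.4, 11.4]), 54.7)
cap 608 med [ 0.585 -0.033  0.175] z [0.168 0.179] rect (array([583.3, -36.6]), array([86.4, 88. ]), 69.2)
side1
big 1031 med [0.581 0.341 0.052] z [0.049 0.054] rect (array([582.9, 338.4]), array([57.3, 83.6]), 59.1)
mid 501 med [0.468 0.302 0.037] z [0.033 0.039] rect (array([467.7, 301. ]), array([58.1, 42.1]), 21.2)
small 296 med [0.455 0.394 0.025] z [0.022 0.028] rect (array([455. , 393.1]), array([39.8, 27.9]), 33.2)
mat 1622 med [ 0.495 -0.333  0.004] z [0.001 0.008] rect (array([ 488.3, -331.5]), array([176.2, 183.7]), 3.5)
docktop 663 med [0.557 0.006 0.06 ] z [0.051 0.064] rect (array([577.2, -37. ]), array([126.1, 130.6]), 89.4)
block 40 [ 0.528 -0.083  0.068]
block 49 [0.628 0.015 0.068]
block 46 [0.529 0.015 0.068]
bar 191 med [ 0.581 -0.034  0.234] z [0.217 0.238] rect (array([580.8, -37.7]), array([89.7, 12.9]), 56.4)
cap 570 med [ 0.574 -0.031  0.176] z [0.169 0.18 ] rect (array([579.6, -36.8]), array([87.8, 84.7]), 9.3)
```

Run:
```python
from m import *
for n,b in {'scene1':(335,392,130,215),'side1':(358,428,172,264)}.items():
    P=np.load(f'pics/{n}.npz')['P']
    Q,_=grow(P,b,.005,.5);print('ztop',np.nanpercentile(Q[:,2],[90,99.5]))
    for lo,hi in((.01,.05),(.13,.19),(.2,.4)):
        A=Q[(Q[:,2]>lo)&(Q[:,2]<hi)]; 
        if len(A)>5: show(str((lo,hi)),A)
    # everything taller than 8cm on the table
P=np.load('pics/scene1.npz')['P']
m=((P[...,2]>.07)&(P[...,2]<.5)&(P[...,0]>.3)&(P[...,0]<.9)&(abs(P[...,1])<.5)).astype(np.uint8)
nn,L,st,_=cv2.connectedComponentsWithStats(m)
for i in range(1,nn):
    if st[i,4]>20: show(str(st[i,:4]),P[L==i])
```

```text
ztop [0.21119371 0.23389571]
(0.01, 0.05) 570 med [0.428 0.033 0.029] z [0.011 0.048] rect (array([403. ,  10.9]), array([ 93.6, 130.7]), 53.6)
(0.13, 0.19) 1183 med [0.398 0.009 0.151] z [0.132 0.181] rect (array([393.8,  -1.5]), array([113.2, 119.5]), 59.0)
(0.2, 0.4) 298 med [ 0.398 -0.002  0.23 ] z [0.203 0.234] rect (array([391.9,  -4.4]), array([120.4,  17.1]), 8.1)
ztop [0.21183838 0.234018  ]
(0.01, 0.05) 818 med [0.39 0.04 0.03] z [0.011 0.048] rect (array([425.7, -36.5]), array([125.7, 230.9]), 45.4)
(0.13, 0.19) 1595 med [0.387 0.011 0.152] z [0.132 0.182] rect (array([386.4,  -1.9]), array([120.1, 114.2]), 69.5)
(0.2, 0.4) 461 med [ 0.388 -0.001  0.229] z [0.202 0.234] rect (array([388.2,  -2.6]), array([120.6,  16. ]), 7.7)
[343 133  44  65] 1884 med [0.405 0.007 0.151] z [0.076 0.233] rect (array([393.9,  -1.4]), array([113.6, 119.5]), 59.0)
[282 154  37  67] 1604 med [ 0.595 -0.017  0.168] z [0.075 0.237] rect (array([583.6, -35.5]), array([95.3, 94.3]), 21.0)
[247 234  43  32] 386 med [0.737 0.037 0.084] z [0.07  0.093] rect (array([733.4,  28.7]), array([80.2, 94.7]), 84.9)
```

Call:
jog_arm(targets=[{"x":0.14,"y":-0.28,"z":0.08,"wz":-0.107,"wx":0,"wy":0,"fingers":1},{"x":0.14,"y":-0.28,"z":0.08,"wz":-0.107,"wx":0,"wy":0,"fingers":1},{"x":0.14,"y":-0.28,"z":0.08,"wz":-0.107,"wx":0,"wy":0,"fingers":1},{"x":0.14,"y":-0.28,"z":0.08,"wz":-0.107,"wx":0,"wy":0,"fingers":1},{"x":0.14,"y":-0.28,"z":0.08,"wz":-0.107,"wx":0,"wy":0,"fingers":1},{"x":0.14,"y":-0.28,"z":0.08,"wz":-0.107,"wx":0,"wy":0,"fingers":1},{"x":0.14,"y":-0.28,"z":0.05,"wz":-0.107,"wx":0,"wy":0,"fingers":1},{"x":0.14,"y":-0.28,"z":0,"wz":-0.107,"wx":0,"wy":0,"fingers":1},{"x":0.14,"y":-0.28,"z":0,"wz":-0.107,"wx":0,"wy":0,"fingers":1},{"x":0.14,"y":-0.28,"z":0,"wz":-0.107,"wx":0,"wy":0,"fingers":1},{"x":0.14,"y":-0.28,"z":0,"wz":-0.107,"wx":0,"wy":0,"fingers":1},{"x":0.14,"y":-0.28,"z":0,"wz":-0.107,"wx":0,"wy":0,"fingers":1}])

```text
time_s: 1.6
eef_pos: [0.503, 0.1211, 0.3214]
orientation: [-180.0, 0.0, 80.9]
force: [1.0, 1.3, 0.0]
opening: 0.0854
gripper_force: 0.0
```

Call:
jog_arm(targets=[{"x":0.132,"y":-0.265,"z":0,"wz":-0.106,"wx":0,"wy":0,"fingers":1},{"x":0.132,"y":-0.265,"z":0,"wz":-0.106,"wx":0,"wy":0,"fingers":1},{"x":0.132,"y":-0.265,"z":0,"wz":-0.106,"wx":0,"wy":0,"fingers":1},{"x":0.132,"y":-0.265,"z":0,"wz":-0.106,"wx":0,"wy":0,"fingers":1},{"x":0,"y":0,"z":0,"wz":0,"wx":0,"wy":0,"fingers":1},{"x":0,"y":0,"z":0,"wz":0,"wx":0,"wy":0,"fingers":1}])

```text
time_s: 2.35
eef_pos: [0.5816, -0.0361, 0.3211]
orientation: [-179.9, 0.0, 55.7]
force: [0.0, 0.6, -0.1]
opening: 0.0854
gripper_force: 0.0
```

Run:
```python
from m import *
s=snap('wrist'); save(s,'w1'); P=s['P']
print(ctrl.get_obs()['eef_pos'],s['T_tool_cam'].round(3).tolist())
Q=P.reshape(-1,3)
near=np.hypot(Q[:,0]-.582,Q[:,1]+.037)<.06
show('bar',Q[near&(Q[:,2]>.222)&(Q[:,2]<.245)])
show('cap',Q[near&(Q[:,2]>.168)&(Q[:,2]<.182)])
```

```text
[ 0.58153609 -0.03565731  0.32134879] [[-0.0, -0.964, -0.267, 0.068], [1.0, -0.0, 0.0, 0.001], [-0.0, -0.267, 0.964, -0.132], [0.0, 0.0, 0.0, 1.0]]
bar 1837 med [ 0.585 -0.036  0.235] z [0.231 0.237] rect (array([582.4, -38.6]), array([90.5, 11.7]), 56.1)
cap 5281 med [ 0.584 -0.036  0.175] z [0.168 0.177] rect (array([582.3, -38.9]), array([88.1, 88.3]), 24.1)
```

View pics/w1.png

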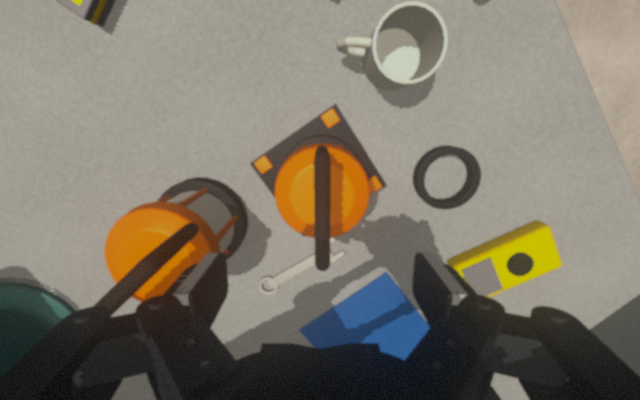

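The bar is centred between the fingers (pixels 322,150–265), parallel to tool x. Descending to it.

Call:
jog_arm(targets=[{"x":0.005,"y":-0.018,"z":-0.22,"wz":0,"wx":0,"wy":0,"fingers":1},{"x":0,"y":0,"z":-0.22,"wz":0,"wx":0,"wy":0,"fingers":1},{"x":0,"y":0,"z":-0.14,"wz":0,"wx":0,"wy":0,"fingers":1},{"x":0,"y":0,"z":-0.07,"wz":0,"wx":0,"wy":0,"fingers":1},{"x":0,"y":0,"z":0,"wz":0,"wx":0,"wy":0,"fingers":1},{"x":0,"y":0,"z":0,"wz":0,"wx":0,"wy":0,"fingers":-1},{"x":0,"y":0,"z":0,"wz":0,"wx":0,"wy":0,"fingers":-1},{"x":0,"y":0,"z":0,"wz":0,"wx":0,"wy":0,"fingers":-1},{"x":0,"y":0,"z":0,"wz":0,"wx":0,"wy":0,"fingers":-1},{"x":0,"y":0,"z":0,"wz":0,"wx":0,"wy":0,"fingers":-1},{"x":0,"y":0,"z":0,"wz":0,"wx":0,"wy":0,"fingers":-1},{"x":0,"y":0,"z":0,"wz":0,"wx":0,"wy":0,"fingers":-1}])

```text
time_s: 3.9
eef_pos: [0.5829, -0.039, 0.2247]
orientation: [180.0, -0.0, 55.7]
force: [-1.4, 1.3, 4.2]
opening: 0.0101
gripper_force: 58.5
```

Call:
jog_arm(targets=[{"x":0,"y":0,"z":0.04,"wz":0,"wx":0,"wy":0,"fingers":-1},{"x":0,"y":0,"z":0.08,"wz":0,"wx":0,"wy":0,"fingers":-1},{"x":0,"y":0,"z":0.1,"wz":0,"wx":0,"wy":0,"fingers":-1},{"x":0,"y":0,"z":0.1,"wz":0,"wx":0,"wy":0,"fingers":-1},{"x":0,"y":0,"z":0.06,"wz":0,"wx":0,"wy":0,"fingers":-1},{"x":0,"y":0,"z":0.02,"wz":0,"wx":0,"wy":0,"fingers":-1},{"x":-0.01,"y":-0.04,"z":0,"wz":0,"wx":0,"wy":0,"fingers":-1},{"x":-0.03,"y":-0.08,"z":0,"wz":0,"wx":0,"wy":0,"fingers":-1},{"x":-0.04,"y":-0.12,"z":0,"wz":0,"wx":0,"wy":0,"fingers":-1},{"x":-0.05,"y":-0.15,"z":0,"wz":0,"wx":0,"wy":0,"fingers":-1}])

```text
time_s: 5.15
eef_pos: [0.5625, -0.0989, 0.2838]
orientation: [-180.0, 0.0, 55.7]
force: [-0.2, -0.1, -3.3]
opening: 0.0099
gripper_force: 58.5
```

Call:
jog_arm(targets=[{"x":-0.05,"y":-0.16,"z":0,"wz":0,"wx":0,"wy":0,"fingers":-1},{"x":-0.05,"y":-0.17,"z":0,"wz":0,"wx":0,"wy":0,"fingers":-1},{"x":-0.05,"y":-0.17,"z":0,"wz":0,"wx":0,"wy":0,"fingers":-1},{"x":-0.05,"y":-0.17,"z":0,"wz":0,"wx":0,"wy":0,"fingers":-1},{"x":-0.05,"y":-0.17,"z":0,"wz":0,"wx":0,"wy":0,"fingers":-1},{"x":-0.05,"y":-0.17,"z":0,"wz":0,"wx":0,"wy":0,"fingers":-1},{"x":-0.05,"y":-0.17,"z":0,"wz":0,"wx":0,"wy":0,"fingers":-1},{"x":-0.05,"y":-0.15,"z":0,"wz":0,"wx":0,"wy":0,"fingers":-1},{"x":-0.05,"y":-0.12,"z":0,"wz":0,"wx":0,"wy":0,"fingers":-1},{"x":-0.03,"y":-0.07,"z":0,"wz":0,"wx":0,"wy":0,"fingers":-1},{"x":-0.02,"y":-0.03,"z":0,"wz":0,"wx":0,"wy":0,"fingers":-1},{"x":0,"y":0,"z":0,"wz":0,"wx":0,"wy":0,"fingers":-1}])

```text
time_s: 6.65
eef_pos: [0.4882, -0.33, 0.2843]
orientation: [-180.0, -0.0, 55.7]
force: [-0.6, 0.1, -3.3]
opening: 0.0098
gripper_force: 58.5
```

Run:
```python
from m import *
o=ctrl.get_obs();print(o['eef_pos'],o['force'])
s=snap('side'); save(s,'side2'); P=s['P'];hsv=cv2.cvtColor(s['img'],cv2.COLOR_RGB2HSV)
Q=P.reshape(-1,3);near=np.hypot(Q[:,0]-.4885,Q[:,1]+.332)<.07
A=Q[near];print(np.histogram(A[:,2],np.arange(0,.3,.02)))
org=((hsv[...,0]<16)&(hsv[...,1]>140)).reshape(-1)
show('cap',Q[near&org&(Q[:,2]>.12)])
```

```text
[ 0.48818515 -0.32996023  0.28425115] [-0.56284209  0.11722561 -3.34204387]
(array([823,   0,   0,   0,   0,   1, 167, 261, 174, 166, 140, 440,  55,
        67]), array([0.  , 0.02, 0.04, 0.06, 0.08, 0.1 , 0.12, 0.14, 0.16, 0.18, 0.2 ,
       0.22, 0.24, 0.26, 0.28]))
cap 589 med [ 0.485 -0.307  0.23 ] z [0.147 0.344] rect (array([ 484.3, -323.9]), array([90.6, 81.9]), 21.4)
```

View pics/side2.png

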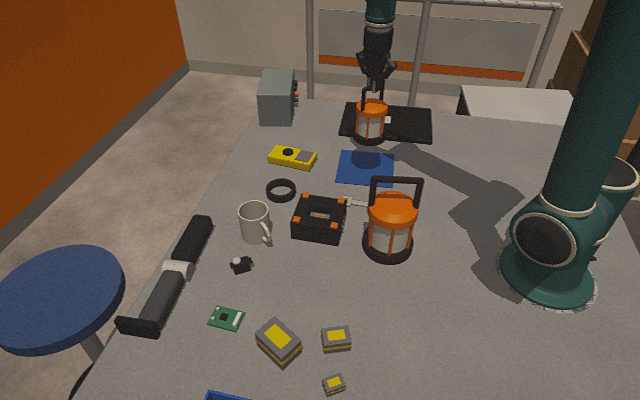

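The lantern hangs upright above the mat (cap at 371,108), and the dock well is now open (321,214). Lowering.

Call:
jog_arm(targets=[{"x":0,"y":-0.013,"z":-0.05,"wz":0,"wx":0,"wy":0,"fingers":-1},{"x":0,"y":0,"z":-0.14,"wz":0,"wx":0,"wy":0,"fingers":-1},{"x":0,"y":0,"z":-0.16,"wz":0,"wx":0,"wy":0,"fingers":-1},{"x":0,"y":0,"z":-0.16,"wz":0,"wx":0,"wy":0,"fingers":-1},{"x":0,"y":0,"z":-0.12,"wz":0,"wx":0,"wy":0,"fingers":-1},{"x":0,"y":0,"z":-0.08,"wz":0,"wx":0,"wy":0,"fingers":-1},{"x":0,"y":0,"z":-0.03,"wz":0,"wx":0,"wy":0,"fingers":-1},{"x":0,"y":0,"z":-0.015,"wz":0,"wx":0,"wy":0,"fingers":-1},{"x":0,"y":0,"z":0,"wz":0,"wx":0,"wy":0,"fingers":-1}])

```text
time_s: 7.82
eef_pos: [0.4887, -0.3323, 0.1717]
orientation: [179.9, 0.0, 55.7]
force: [-0.6, 0.6, -3.0]
opening: 0.0099
gripper_force: 58.5
```

Call:
jog_arm(targets=[{"x":0,"y":0,"z":-0.013,"wz":0,"wx":0,"wy":0,"fingers":-1},{"x":0,"y":0,"z":-0.01,"wz":0,"wx":0,"wy":0,"fingers":-1},{"x":0,"y":0,"z":0,"wz":0,"wx":0,"wy":0,"fingers":-1}])

```text
time_s: 8.2
eef_pos: [0.4884, -0.3321, 0.1677]
orientation: [180.0, 0.0, 55.7]
force: [-0.3, -1.2, -3.8]
opening: 0.0097
gripper_force: 58.6
```

Call:
jog_arm(targets=[{"x":0,"y":0,"z":-0.008,"wz":0,"wx":0,"wy":0,"fingers":-1},{"x":0,"y":0,"z":-0.006,"wz":0,"wx":0,"wy":0,"fingers":-1},{"x":0,"y":0,"z":0,"wz":0,"wx":0,"wy":0,"fingers":-1}])

```text
time_s: 8.57
eef_pos: [0.4891, -0.3326, 0.1678]
orientation: [179.9, 0.0, 55.7]
force: [-2.7, 2.1, 5.6]
opening: 0.0097
gripper_force: 59.6
```

Call:
jog_arm(targets=[{"x":0,"y":0,"z":0,"wz":0,"wx":0,"wy":0,"fingers":1},{"x":0,"y":0,"z":0,"wz":0,"wx":0,"wy":0,"fingers":1},{"x":0,"y":0,"z":0,"wz":0,"wx":0,"wy":0,"fingers":1},{"x":0,"y":0,"z":0,"wz":0,"wx":0,"wy":0,"fingers":1},{"x":0,"y":0,"z":0,"wz":0,"wx":0,"wy":0,"fingers":1},{"x":0,"y":0,"z":0,"wz":0,"wx":0,"wy":0,"fingers":1},{"x":0,"y":0,"z":0,"wz":0,"wx":0,"wy":0,"fingers":1},{"x":0,"y":0,"z":0.08,"wz":0,"wx":0,"wy":0,"fingers":1},{"x":0,"y":0,"z":0.16,"wz":0,"wx":0,"wy":0,"fingers":1},{"x":0,"y":0,"z":0.24,"wz":0,"wx":0,"wy":0,"fingers":1},{"x":0,"y":0,"z":0.3,"wz":0,"wx":0,"wy":0,"fingers":1},{"x":0,"y":0,"z":0.22,"wz":0,"wx":0,"wy":0,"fingers":1}])

```text
time_s: 10.07
eef_pos: [0.4888, -0.3323, 0.319]
orientation: [179.8, 0.0, 55.7]
force: [0.4, -0.2, -0.2]
opening: 0.0853
gripper_force: 0.0
```

Run:
```python
from m import *
o=ctrl.get_obs();print(o['eef_pos'],o['force'],o['q'])
for n in('side','scene'):
    s=snap(n); P=s['P'];hsv=cv2.cvtColor(s['img'],cv2.COLOR_RGB2HSV)
    Q=P.reshape(-1,3);near=np.hypot(Q[:,0]-.4885,Q[:,1]+.332)<.09
    org=((hsv[...,0]<16)&(hsv[...,1]>140)).reshape(-1)
    show('cap',Q[near&org&(Q[:,2]>.11)&(Q[:,2]<.13)])
    near=np.hypot(Q[:,0]-.4885,Q[:,1]+.332)<.06
    show('bar',Q[near&(Q[:,2]>.155)&(Q[:,2]<.19)])
    # dock: block and well
    u=(abs(Q[:,0]-.58)<.08)&(abs(Q[:,1]+.035)<.08)
    show('dock',Q[u&(Q[:,2]>.052)&(Q[:,2]<.075)])
    m=(u&org&(Q[:,2]>.06)&(Q[:,2]<.075)).reshape(400,640).astype(np.uint8)
    nn,L,st,_=cv2.connectedComponentsWithStats(m)
    for i in range(1,nn):
        if st[i,4]>8: print('block',st[i,4],np.median(P[L==i],0).round(4))
```

```text
[ 0.48884106 -0.33234908  0.31899625] [ 0.39761104 -0.15628871 -0.18114977] [-3.66262259e+01  3.74578997e+00  9.70069504e+01  2.40738516e-03
  7.90519792e+01 -2.32915943e+00]
cap 314 med [ 0.482 -0.322  0.119] z [0.111 0.123] rect (array([ 487.4, -327.9]), array([81.6, 88.9]), 69.3)
bar 130 med [ 0.487 -0.326  0.176] z [0.157 0.181] rect (array([ 485. , -331.3]), array([95.4, 14.6]), 56.6)
dock 1423 med [ 0.575 -0.029  0.061] z [0.053 0.07 ] rect (array([577.2, -35.9]), array([127.9, 130.6]), 89.7)
block 35 [ 0.6264 -0.0816  0.068 ]
block 41 [ 0.5278 -0.082   0.0684]
block 48 [0.628  0.0135 0.0683]
block 46 [0.5271 0.0157 0.0683]
cap 359 med [ 0.489 -0.327  0.118] z [0.111 0.123] rect (array([ 489.2, -331.1]), array([84.3, 88.6]), 87.0)
bar 110 med [ 0.495 -0.32   0.178] z [0.157 0.182] rect (array([ 489.1, -331.4]), array([92.8, 11.6]), 55.7)
dock 1487 med [ 0.583 -0.033  0.061] z [0.053 0.07 ] rect (array([578.9, -36.8]), array([124.1, 132.3]), 89.5)
block 40 [ 0.5287 -0.083   0.0677]
block 44 [ 0.6288 -0.0839  0.0677]
block 51 [0.5305 0.0122 0.0668]
block 60 [0.629  0.0111 0.066 ]
```

Lantern stands upright at the mat centre. Next: a close look at the well.

Call:
jog_arm(targets=[{"x":0.085,"y":0.283,"z":0,"wz":-0.134,"wx":0,"wy":0,"fingers":1},{"x":0.085,"y":0.283,"z":0,"wz":-0.134,"wx":0,"wy":0,"fingers":1},{"x":0.085,"y":0.283,"z":0,"wz":-0.134,"wx":0,"wy":0,"fingers":1},{"x":0.085,"y":0.283,"z":0,"wz":-0.134,"wx":0,"wy":0,"fingers":1},{"x":0.085,"y":0.283,"z":0,"wz":-0.134,"wx":0,"wy":0,"fingers":1},{"x":0.085,"y":0.283,"z":0,"wz":-0.134,"wx":0,"wy":0,"fingers":1},{"x":0.085,"y":0.283,"z":0,"wz":-0.134,"wx":0,"wy":0,"fingers":1},{"x":0,"y":0,"z":0,"wz":0,"wx":0,"wy":0,"fingers":1},{"x":0,"y":0,"z":0,"wz":0,"wx":0,"wy":0,"fingers":1},{"x":0,"y":0,"z":0,"wz":0,"wx":0,"wy":0,"fingers":1}])

```text
time_s: 11.42
eef_pos: [0.5772, -0.0359, 0.3152]
orientation: [180.0, 0.0, -0.6]
force: [-0.0, 0.3, -0.1]
opening: 0.0859
gripper_force: 0.0
```

Run:
```python
from m import *
o=ctrl.get_obs();print(o['eef_pos'],o['orientation'])
s=snap('wrist'); save(s,'w2'); P=s['P'];hsv=cv2.cvtColor(s['img'],cv2.COLOR_RGB2HSV)
Q=P.reshape(-1,3)
u=(abs(Q[:,0]-.578)<.1)&(abs(Q[:,1]+.035)<.1)
org=((hsv[...,0]<16)&(hsv[...,1]>140)).reshape(-1)
show('dock',Q[u&(Q[:,2]>.055)&(Q[:,2]<.075)])
m=(u&org&(Q[:,2]>.06)&(Q[:,2]<.075)).reshape(400,640).astype(np.uint8)
nn,L,st,_=cv2.connectedComponentsWithStats(m)
for i in range(1,nn):
    if st[i,4]>8: print('block',st[i,4],rect(P[L==i]))
w=(abs(Q[:,0]-.578)<.045)&(abs(Q[:,1]+.035)<.036)
show('well floor',Q[w&(Q[:,2]>.02)&(Q[:,2]<.045)])
show('well all<.057',Q[w&(Q[:,2]<.0575)])
```

```text
[ 0.57719198 -0.03589096  0.31524247] [ 1.79980587e+02  2.99840253e-02 -6.13645658e-01]
dock 8120 med [ 0.585 -0.036  0.06 ] z [0.058 0.069] rect (array([579.5, -36.2]), array([120.3, 130.4]), 89.6)
block 57 (array([629.1, -86.4]), array([19.8, 18.9]), 89.3)
block 11 (array([638.6,  14.2]), array([ 1.1, 10.5]), 5.4)
block 20 (array([630.5,   4. ]), array([16.7,  3. ]), 7.0)
block 9 (array([621.1,  13.6]), array([8.8, 0.5]), 84.8)
block 45 (array([528.8,  12.5]), array([17.1, 20.9]), 87.8)
block 69 (array([528.6, -85.2]), array([20.2, 19.1]), 0.1)
well floor 1348 med [ 0.578 -0.036  0.036] z [0.022 0.042] rect (array([577.9, -36.2]), array([44.2, 59.3]), 89.5)
well all<.057 1707 med [ 0.577 -0.036  0.036] z [0.013 0.056] rect (array([579.5, -36.2]), array([44.5, 63.9]), 89.8)
```

View pics/w2.png

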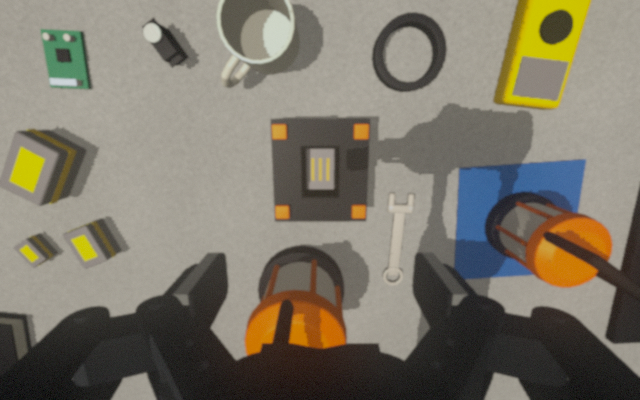

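The well shows at (320,170), its floor 24 mm deep as it should be; centre (0.5795, -0.0362). Now above the middle-sized battery.

Call:
jog_arm(targets=[{"x":-0.103,"y":0.32,"z":0,"wz":0.05,"wx":0,"wy":0,"fingers":1},{"x":-0.103,"y":0.32,"z":0,"wz":0.05,"wx":0,"wy":0,"fingers":1},{"x":-0.103,"y":0.32,"z":0,"wz":0.05,"wx":0,"wy":0,"fingers":1},{"x":-0.103,"y":0.32,"z":-0.1,"wz":0.05,"wx":0,"wy":0,"fingers":1},{"x":-0.103,"y":0.32,"z":-0.2,"wz":0.05,"wx":0,"wy":0,"fingers":1},{"x":-0.103,"y":0.32,"z":-0.2,"wz":0.05,"wx":0,"wy":0,"fingers":1},{"x":-0.103,"y":0.32,"z":-0.2,"wz":0.055,"wx":0,"wy":0,"fingers":1},{"x":0,"y":0,"z":0,"wz":0,"wx":0,"wy":0,"fingers":1},{"x":0,"y":0,"z":0,"wz":0,"wx":0,"wy":0,"fingers":1},{"x":0,"y":0,"z":0,"wz":0,"wx":0,"wy":0,"fingers":1}])

```text
time_s: 12.72
eef_pos: [0.4708, 0.3002, 0.2119]
orientation: [180.0, -0.1, 20.6]
force: [0.5, 0.1, 0.0]
opening: 0.0852
gripper_force: 0.0
```

Run:
```python
from m import *
o=ctrl.get_obs();print(o['eef_pos'],o['orientation'])
s=snap('wrist'); save(s,'w3'); Q=s['P'].reshape(-1,3)
u=(abs(Q[:,0]-.469)<.05)&(abs(Q[:,1]-.3005)<.05)
A=Q[u&(Q[:,2]>.032)&(Q[:,2]<.042)];show('bat',A)
```

```text
[0.47084939 0.30016826 0.21190046] [ 1.79999392e+02 -1.36851531e-01  2.06018571e+01]
bat 2186 med [0.472 0.302 0.036] z [0.034 0.038] rect (array([470.8, 301.3]), array([57.3, 40. ]), 20.4)
```

View pics/w3.png

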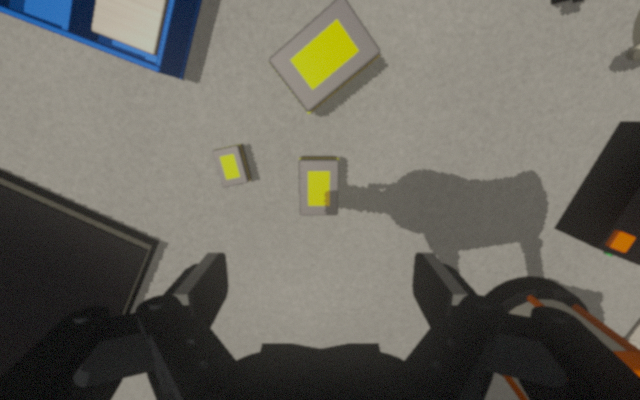

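The battery is at (319,187), square to the jaws, 58×40 and 36 mm high: the right one. Descending to grip its top 12 mm.

Call:
jog_arm(targets=[{"x":0,"y":0.008,"z":-0.3,"wz":0,"wx":0,"wy":0,"fingers":1},{"x":0,"y":0,"z":-0.3,"wz":0,"wx":0,"wy":0,"fingers":1},{"x":0,"y":0,"z":-0.3,"wz":0,"wx":0,"wy":0,"fingers":1},{"x":0,"y":0,"z":-0.2,"wz":0,"wx":0,"wy":0,"fingers":1},{"x":0,"y":0,"z":-0.08,"wz":0,"wx":0,"wy":0,"fingers":1},{"x":0,"y":0,"z":0,"wz":0,"wx":0,"wy":0,"fingers":1},{"x":0,"y":0,"z":0,"wz":0,"wx":0,"wy":0,"fingers":-1},{"x":0,"y":0,"z":0,"wz":0,"wx":0,"wy":0,"fingers":-1},{"x":0,"y":0,"z":0,"wz":0,"wx":0,"wy":0,"fingers":-1},{"x":0,"y":0,"z":0,"wz":0,"wx":0,"wy":0,"fingers":-1},{"x":0,"y":0,"z":0,"wz":0,"wx":0,"wy":0,"fingers":-1}])

```text
time_s: 14.15
eef_pos: [0.4707, 0.3031, 0.0352]
orientation: [-180.0, -0.2, 20.7]
force: [0.1, -0.3, 6.2]
opening: 0.038
gripper_force: 61.6
```

Call:
jog_arm(targets=[{"x":0,"y":0,"z":0.06,"wz":0,"wx":0,"wy":0,"fingers":-1},{"x":0,"y":0,"z":0.16,"wz":0,"wx":0,"wy":0,"fingers":-1},{"x":0,"y":0,"z":0.2,"wz":0,"wx":0,"wy":0,"fingers":-1},{"x":0.06,"y":-0.1,"z":0.2,"wz":-0.044,"wx":0,"wy":0,"fingers":-1},{"x":0.1,"y":-0.24,"z":0.06,"wz":-0.044,"wx":0,"wy":0,"fingers":-1},{"x":0.1,"y":-0.3,"z":0.02,"wz":-0.044,"wx":0,"wy":0,"fingers":-1},{"x":0.1,"y":-0.35,"z":0,"wz":-0.044,"wx":0,"wy":0,"fingers":-1},{"x":0.1,"y":-0.35,"z":0,"wz":-0.044,"wx":0,"wy":0,"fingers":-1},{"x":0.1,"y":-0.35,"z":0,"wz":-0.044,"wx":0,"wy":0,"fingers":-1},{"x":0.1,"y":-0.3,"z":0,"wz":-0.044,"wx":0,"wy":0,"fingers":-1},{"x":0.065,"y":-0.272,"z":0,"wz":-0.044,"wx":0,"wy":0,"fingers":-1},{"x":0,"y":0,"z":0,"wz":0,"wx":0,"wy":0,"fingers":-1}])

```text
time_s: 15.65
eef_pos: [0.5783, -0.0396, 0.1385]
orientation: [180.0, 0.0, -0.6]
force: [0.7, -0.1, -1.5]
opening: 0.0384
gripper_force: 60.9
```

```bash
python3 - <<'E'
from m import *
o=ctrl.get_obs();print(o['eef_pos'],o['orientation'],o['opening'])
for n in('scene','side'):
    s=snap(n); save(s,n+'3'); P=s['P'];hsv=cv2.cvtColor(s['img'],cv2.COLOR_RGB2HSV)
    Q=P.reshape(-1,3); h=hsv.reshape(-1,3)
    u=(abs(Q[:,0]-.5795)<.045)&(abs(Q[:,1]+.036)<.04)&(Q[:,2]>.09)&(Q[:,2]<.15)
    show('bat side',Q[u]); y=u&(h[:,0]>22)&(h[:,0]<35)&(h[:,1]>120)
    print('yellow ext',Q[y].min(0).round(4),Q[y].max(0).round(4))
s=snap('wrist');save(s,'w4');Q=s['P'].reshape(-1,3)
u=(abs(Q[:,0]-.5795)<.05)&(abs(Q[:,1]+.036)<.04)&(Q[:,2]>.1)&(Q[:,2]<.16);print(u.sum())
if u.sum()>10: show('w',Q[u])
E
python3 -c "
import cv2,numpy as np
a=[cv2.resize(cv2.imread(f'pics/{n}.png')[y:y+130,x:x+130],(390,390)) for n,x,y in(('scene3',240,130),('side3',260,130))]
cv2.imwrite('pics/c3.png',np.hstack(a))"
```

```text
[ 0.57833356 -0.03964033  0.13847842] [ 1.79968646e+02  1.42149516e-02 -6.20308218e-01] 0.03839907023630986
bat side 299 med [ 0.592 -0.031  0.137] z [0.107 0.148] rect (array([585.4, -36.3]), array([54.6, 61.3]), 26.7)
yellow ext [ 0.5484 -0.0509  0.1236] [ 0.6076 -0.0194  0.1438]
bat side 379 med [ 0.566 -0.02   0.134] z [0.106 0.147] rect (array([574.6, -35.2]), array([57.4, 58.4]), 89.9)
yellow ext [ 0.5458 -0.0484  0.1192] [ 0.6035 -0.0169  0.1433]
12810
w 12810 med [ 0.585 -0.038  0.139] z [0.114 0.157] rect (array([577.5, -37.7]), array([65.7, 58.3]), 89.4)
```

View pics/c3.png

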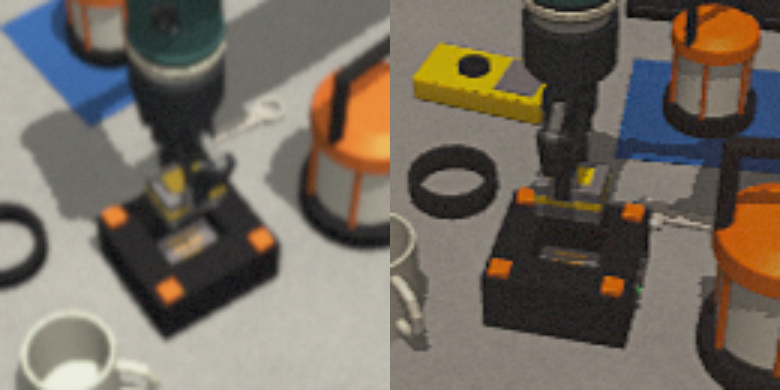

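Battery is held level, above and slightly off the well. Measuring its offset in the jaws from the wrist picture.

Run:
```python
from m import *
d=np.load('pics/w4.npz');P=d['P'];I=d['img'].astype(int);Q=P.reshape(-1,3);c=I.reshape(-1,3)
u=(abs(Q[:,0]-.5785)<.05)&(abs(Q[:,1]+.0396)<.03)&(Q[:,2]>.13)&(Q[:,2]<.15)&(c.max(1)>70)
show('top',Q[u])
for y in(-.05,-.045,-.04,-.035,-.03):
    a=Q[u&(abs(Q[:,1]-y)<.002)]; 
    if len(a): print(y,len(a),np.percentile(a[:,0],[0.5,99.5]).round(4),np.median(a[:,2]).round(4))
a=Q[u&(abs(Q[:,0]-.60)<.003)];print(np.percentile(a[:,1],[.5,99.5]))
a=Q[u&(abs(Q[:,0]-.556)<.003)];print(np.percentile(a[:,1],[.5,99.5])) if len(a) else 0
yl=u&(c[:,0]>140)&(c[:,1]>140)&(c[:,2]<90);show('yel',Q[yl])
```

```text
top 9959 med [ 0.582 -0.038  0.139] z [0.136 0.142] rect (array([577.3, -38.6]), array([53.8, 58. ]), 89.4)
-0.05 965 [0.5492 0.6058] 0.1391
-0.045 988 [0.5493 0.6059] 0.1393
-0.04 948 [0.5493 0.6059] 0.1394
-0.035 991 [0.5494 0.6059] 0.1394
-0.03 996 [0.5493 0.6061] 0.1394
[-0.05732548 -0.01825036]
[-0.05718592 -0.01784737]
yel 3131 med [ 0.577 -0.038  0.14 ] z [0.138 0.141] rect (array([582.7, -36.7]), array([51.2, 26.9]), 10.1)
```

View pics/w4.png

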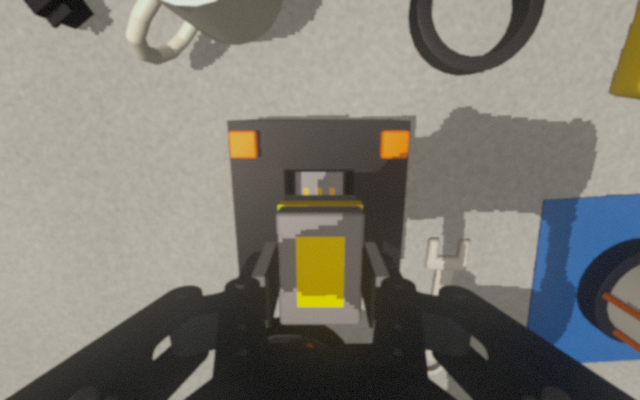

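Run:
```python
from m import *
o=ctrl.get_obs();print(o['eef_pos'],o['dq'].round(2))
s=snap('wrist');P=s['P'];Q=P.reshape(-1,3);hsv=cv2.cvtColor(s['img'],cv2.COLOR_RGB2HSV);c=s['img'].reshape(-1,3).astype(int)
o=ctrl.get_obs();print(o['eef_pos'])
u=(abs(Q[:,0]-.5785)<.05)&(abs(Q[:,1]+.0396)<.03)&(Q[:,2]>.13)&(Q[:,2]<.15)&(c.max(1)>70);show('top',Q[u])
org=((hsv[...,0]<18)&(hsv[...,1]>140)).reshape(-1)
m=(org&(Q[:,2]>.062)&(Q[:,2]<.075)&(Q[:,0]>.6)).reshape(400,640).astype(np.uint8)
nn,L,st,_=cv2.connectedComponentsWithStats(m)
for i in range(1,nn):
    if st[i,4]>100: print('block',st[i],rect(P[L==i]))
w=(abs(Q[:,0]-.603)<.004)&(abs(Q[:,1]+.037)<.035)
a=Q[w&(Q[:,2]<.056)];print('well',np.percentile(a[:,1],[1,99]))
d=Q[(abs(Q[:,0]-.625)<.006)&(Q[:,2]>.057)&(Q[:,2]<.07)];print('dock y',np.percentile(d[:,1],[.5,99.5]))
d=Q[(abs(Q[:,1]+.037)<.02)&(Q[:,2]>.057)&(Q[:,2]<.063)&(Q[:,0]>.6)];print('dock xmax, well xmax',np.percentile(d[:,0],[.5,99.5]))
```

```text
[ 0.57745058 -0.03636752  0.13815727] [ 1.01 -0.24  0.23 -0.13 -0.23 -0.11]
[ 0.57751394 -0.0359887   0.1382061 ]
top 9966 med [ 0.582 -0.037  0.139] z [0.136 0.142] rect (array([577., -38.]), array([53.7, 58.2]), 89.5)
block [230 130  29  28 198] (array([630. ,  11.4]), array([17.2, 17.3]), 89.1)
block [380 130  31  29 305] (array([628.8, -85.8]), array([18. , 18.4]), 89.5)
well [-0.05884038 -0.01466223]
dock y [-0.09449444  0.02107621]
dock xmax, well xmax [0.61127861 0.64439242]
```

Call:
jog_arm(targets=[{"x":0.013,"y":0,"z":-0.1,"wz":0,"wx":0,"wy":0,"fingers":-1},{"x":0,"y":0,"z":0,"wz":0,"wx":0,"wy":0,"fingers":-1},{"x":0,"y":0,"z":0,"wz":0,"wx":0,"wy":0,"fingers":-1},{"x":0,"y":0,"z":0,"wz":0,"wx":0,"wy":0,"fingers":-1},{"x":0,"y":0,"z":0,"wz":0,"wx":0,"wy":0,"fingers":-1}])

```text
time_s: 16.48
eef_pos: [0.5804, -0.037, 0.1238]
orientation: [180.0, -0.0, -0.4]
force: [0.6, 0.6, -1.8]
opening: 0.0387
gripper_force: 60.9
```

```bash
cat > rel.py <<'E'
from m import *
s=snap('wrist');P=s['P'];Q=P.reshape(-1,3);hsv=cv2.cvtColor(s['img'],cv2.COLOR_RGB2HSV);c=s['img'].reshape(-1,3).astype(int)
o=ctrl.get_obs();e=o['eef_pos'];print(e,o['orientation'],o['dq'].round(2))
u=(abs(Q[:,0]-e[0])<.05)&(abs(Q[:,1]-e[1])<.03)&(abs(Q[:,2]-e[2]-.001)<.006)&(c.max(1)>70)
for k,lo in ((0,e[0]+.022),(0,e[0]-.022)):
    a=Q[u&(abs(Q[:,0]-lo)<.003)];print('bat y',np.percentile(a[:,1],[.5,99.5]).round(4),np.percentile(a[:,1],[.5,99.5]).mean().round(4))
a=Q[u&(abs(Q[:,1]-e[1])<.012)];q=np.percentile(a[:,0],[.3,99.7]);print('bat x',q.round(4),q.mean().round(4))
org=((hsv[...,0]<18)&(hsv[...,1]>140)).reshape(-1)
m=(org&(Q[:,2]>.062)&(Q[:,2]<.075)&(Q[:,0]>.6)).reshape(400,640).astype(np.uint8)
nn,L,st,_=cv2.connectedComponentsWithStats(m)
for i in range(1,nn):
    if st[i,4]>100: print('block',rect(P[L==i]))
d=Q[(abs(Q[:,0]-.625)<.006)&(Q[:,2]>.057)&(Q[:,2]<.07)];q=np.percentile(d[:,1],[.5,99.5]);print('dock y',q,q.mean())
d=Q[(abs(Q[:,1]+.037)<.02)&(Q[:,2]>.057)&(Q[:,2]<.063)&(Q[:,0]>.6)];print('dock cx',np.percentile(d[:,0],99.5)-.065)
E
python3 rel.py
```

```text
[ 0.58031734 -0.03698103  0.12378789] [ 1.79998323e+02 -2.95267849e-02 -4.00529952e-01] [-0.06  0.07  0.08 -0.02 -0.07  0.06]
bat y [-0.0572 -0.0182] -0.0377
bat y [-0.0572 -0.0177] -0.0374
bat x [0.5519 0.6088] 0.5803
block (array([630.1,  11.2]), array([17.2, 17.5]), 89.0)
block (array([629.4, -86. ]), array([18.3, 17.4]), 90.0)
dock y [-0.0942167   0.02020991] -0.03700339124504477
dock cx 0.5796047938606363
```

Call:
jog_arm(targets=[{"x":-0.004,"y":0.003,"z":-0.1,"wz":0,"wx":0,"wy":0,"fingers":-1},{"x":0,"y":0,"z":-0.07,"wz":0,"wx":0,"wy":0,"fingers":-1},{"x":0,"y":0,"z":-0.03,"wz":0,"wx":0,"wy":0,"fingers":-1},{"x":0,"y":0,"z":-0.02,"wz":0,"wx":0,"wy":0,"fingers":-1},{"x":0,"y":0,"z":-0.02,"wz":0,"wx":0,"wy":0,"fingers":-1},{"x":0,"y":0,"z":0,"wz":0,"wx":0,"wy":0,"fingers":-1}])

```text
time_s: 17.27
eef_pos: [0.5794, -0.0365, 0.0873]
orientation: [-180.0, 0.0, -0.4]
force: [-0.7, -0.3, -1.4]
opening: 0.038
gripper_force: 60.9
```

Call:
jog_arm(targets=[{"x":0,"y":0,"z":-0.03,"wz":0,"wx":0,"wy":0,"fingers":-1},{"x":0,"y":0,"z":-0.03,"wz":0,"wx":0,"wy":0,"fingers":-1},{"x":0,"y":0,"z":-0.02,"wz":0,"wx":0,"wy":0,"fingers":-1},{"x":0,"y":0,"z":-0.01,"wz":0,"wx":0,"wy":0,"fingers":-1},{"x":0,"y":0,"z":0,"wz":0,"wx":0,"wy":0,"fingers":-1}])

```text
time_s: 17.9
eef_pos: [0.5794, -0.0365, 0.0738]
orientation: [-180.0, 0.0, -0.4]
force: [-0.1, 0.3, -0.8]
opening: 0.0379
gripper_force: 60.9
```

Call:
jog_arm(targets=[{"x":0,"y":0,"z":-0.012,"wz":0,"wx":0,"wy":0,"fingers":-1},{"x":0,"y":0,"z":0,"wz":0,"wx":0,"wy":0,"fingers":-1},{"x":0,"y":0,"z":0,"wz":0,"wx":0,"wy":0,"fingers":0.5},{"x":0,"y":0,"z":0,"wz":0,"wx":0,"wy":0,"fingers":0.5},{"x":0,"y":0,"z":0,"wz":0,"wx":0,"wy":0,"fingers":0.5},{"x":0,"y":0,"z":0.06,"wz":0,"wx":0,"wy":0,"fingers":0.5},{"x":0,"y":0,"z":0.15,"wz":0,"wx":0,"wy":0,"fingers":0.5},{"x":0,"y":0,"z":0.15,"wz":0,"wx":0,"wy":0,"fingers":-1},{"x":0,"y":0,"z":0,"wz":0,"wx":0,"wy":0,"fingers":-1},{"x":0,"y":0,"z":0,"wz":0,"wx":0,"wy":0,"fingers":-1},{"x":0,"y":0,"z":0,"wz":0,"wx":0,"wy":0,"fingers":-1},{"x":0,"y":0,"z":0,"wz":0,"wx":0,"wy":0,"fingers":-1}])

```text
time_s: 19.4
eef_pos: [0.5788, -0.0364, 0.1251]
orientation: [-180.0, 0.1, -0.4]
force: [-0.1, 0.2, -0.2]
opening: -0.0002
gripper_force: 0.0
```

Run:
```python
from m import *
o=ctrl.get_obs();print(o['eef_pos'],o['force'],o['opening'])
for n in('wrist','scene','side'):
    s=snap(n);Q=s['P'].reshape(-1,3)
    u=(abs(Q[:,0]-.5795)<.034)&(abs(Q[:,1]+.037)<.026)&(Q[:,2]>.066)&(Q[:,2]<.08)
    if u.sum()>10: show(n,Q[u])
```

```text
[ 0.57881912 -0.03643662  0.12513696] [-0.10257955  0.201484   -0.18209339] -0.0001678173896568651
wrist 3997 med [ 0.589 -0.037  0.072] z [0.069 0.073] rect (array([583.4, -37.1]), array([40. , 49.6]), 89.7)
scene 269 med [ 0.581 -0.035  0.072] z [0.067 0.076] rect (array([578.7, -36.9]), array([59.5, 41.6]), 0.4)
side 256 med [ 0.576 -0.033  0.072] z [0.067 0.075] rect (array([576. , -35.3]), array([57.3, 43.5]), 0.7)
```

The battery stands in the well, level, 12 mm proud as expected. Pressing with shut fingers.

Call:
jog_arm(targets=[{"x":0.004,"y":0,"z":-0.12,"wz":0,"wx":0,"wy":0,"fingers":-1},{"x":0,"y":0,"z":-0.1,"wz":0,"wx":0,"wy":0,"fingers":-1},{"x":0,"y":0,"z":-0.04,"wz":0,"wx":0,"wy":0,"fingers":-1},{"x":0,"y":0,"z":-0.015,"wz":0,"wx":0,"wy":0,"fingers":-1},{"x":0,"y":0,"z":-0.01,"wz":0,"wx":0,"wy":0,"fingers":-1},{"x":0,"y":0,"z":-0.01,"wz":0,"wx":0,"wy":0,"fingers":-1},{"x":0,"y":0,"z":-0.01,"wz":0,"wx":0,"wy":0,"fingers":-1},{"x":0,"y":0,"z":-0.01,"wz":0,"wx":0,"wy":0,"fingers":-1},{"x":0,"y":0,"z":0,"wz":0,"wx":0,"wy":0,"fingers":-1}])

```text
time_s: 20.68
eef_pos: [0.5806, -0.0365, 0.0797]
orientation: [180.0, -0.1, -0.4]
force: [-1.1, 0.6, 4.6]
opening: -0.0002
gripper_force: 2.4
```

Call:
jog_arm(targets=[{"x":0,"y":0,"z":-0.01,"wz":0,"wx":0,"wy":0,"fingers":-1},{"x":0,"y":0,"z":-0.01,"wz":0,"wx":0,"wy":0,"fingers":-1},{"x":0,"y":0,"z":-0.01,"wz":0,"wx":0,"wy":0,"fingers":-1},{"x":0,"y":0,"z":-0.01,"wz":0,"wx":0,"wy":0,"fingers":-1},{"x":0,"y":0,"z":0,"wz":0,"wx":0,"wy":0,"fingers":-1}])

```text
time_s: 21.3
eef_pos: [0.5806, -0.0366, 0.0734]
orientation: [180.0, -0.1, -0.4]
force: [-1.1, 0.4, 3.9]
opening: 0.0002
gripper_force: 2.1
```

Call:
jog_arm(targets=[{"x":0,"y":0,"z":-0.01,"wz":0,"wx":0,"wy":0,"fingers":-1},{"x":0,"y":0,"z":-0.01,"wz":0,"wx":0,"wy":0,"fingers":-1},{"x":0,"y":0,"z":0,"wz":0,"wx":0,"wy":0,"fingers":-1}])

```text
time_s: 21.68
eef_pos: [0.5807, -0.0366, 0.071]
orientation: [180.0, -0.1, -0.4]
force: [-1.2, 0.4, 9.5]
opening: -0.0002
gripper_force: 4.1
```

Call:
jog_arm(targets=[{"x":0,"y":0,"z":-0.01,"wz":0,"wx":0,"wy":0,"fingers":-1},{"x":0,"y":0,"z":0,"wz":0,"wx":0,"wy":0,"fingers":-1}])

```text
time_s: 21.92
eef_pos: [0.5809, -0.0366, 0.0709]
orientation: [180.0, -0.1, -0.4]
force: [-4.7, 0.7, 15.7]
opening: -0.0001
gripper_force: 8.1
```

At the stop with 15.7 N. Backing off and checking.

Call:
jog_arm(targets=[{"x":0,"y":0,"z":0.03,"wz":0,"wx":0,"wy":0,"fingers":-1},{"x":0,"y":0,"z":0.15,"wz":0,"wx":0,"wy":0,"fingers":-1},{"x":0,"y":0,"z":0.25,"wz":0,"wx":0,"wy":0,"fingers":-1},{"x":0,"y":0,"z":0.3,"wz":0,"wx":0,"wy":0,"fingers":-1},{"x":0,"y":0,"z":0.3,"wz":0,"wx":0,"wy":0,"fingers":-1},{"x":0,"y":0,"z":0.2,"wz":0,"wx":0,"wy":0,"fingers":-1},{"x":0,"y":0,"z":0,"wz":0,"wx":0,"wy":0,"fingers":-1},{"x":0,"y":0,"z":0,"wz":0,"wx":0,"wy":0,"fingers":-1},{"x":0,"y":0,"z":0,"wz":0,"wx":0,"wy":0,"fingers":-1}])

```text
time_s: 23.05
eef_pos: [0.5789, -0.0364, 0.2505]
orientation: [-180.0, 0.2, -0.4]
force: [0.1, -0.4, -0.4]
opening: -0.0004
gripper_force: 0.0
```

Run:
```python
from m import *
o=ctrl.get_obs();print(o['eef_pos'],o['force'],o['dq'].round(2))
for n in('wrist','scene','side'):
    s=snap(n);Q=s['P'].reshape(-1,3);save(s,n+'9');c=s['img'].reshape(-1,3).astype(int)
    u=(abs(Q[:,0]-.5795)<.034)&(abs(Q[:,1]+.037)<.026)&(Q[:,2]>.05)&(Q[:,2]<.08)&(c.max(1)>85)
    if u.sum()>10: show(n,Q[u])
    near=np.hypot(Q[:,0]-.4885,Q[:,1]+.332)<.06
    u=near&(Q[:,2]>.155)&(Q[:,2]<.19)
    if u.sum()>10: show('bar',Q[u])
```

```text
[ 0.57886679 -0.03638314  0.25045884] [ 0.10188962 -0.40141147 -0.37115076] [ 0.11  0.06 -0.36  0.1   0.18  0.04]
wrist 2082 med [ 0.581 -0.037  0.06 ] z [0.056 0.062] rect (array([580.4, -33.8]), array([65. , 45.4]), 0.7)
bar 59 med [ 0.512 -0.294  0.157] z [0.155 0.16 ] rect (array([ 511.3, -294. ]), array([4.3, 9.9]), 87.6)
scene 266 med [ 0.578 -0.037  0.061] z [0.055 0.064] rect (array([577. , -38.9]), array([45.1, 60.9]), 88.7)
bar 109 med [ 0.495 -0.32   0.177] z [0.158 0.182] rect (array([ 489.8, -330.8]), array([95.7, 12.2]), 55.9)
side 206 med [ 0.576 -0.036  0.061] z [0.058 0.064] rect (array([578.2, -37.4]), array([40. , 59.4]), 88.0)
bar 130 med [ 0.487 -0.324  0.177] z [0.156 0.182] rect (array([ 487.1, -330.9]), array([93.2, 15.9]), 56.5)
```

View pics/wrist9.png

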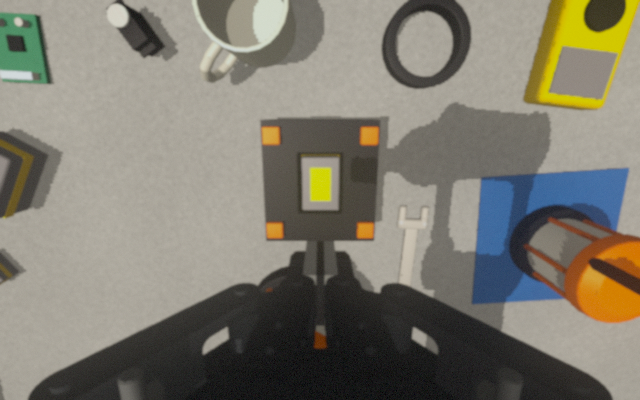

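The battery (320,183) sits flush and central in the well, with its top at 0.060–0.061 m. The lantern stands on the mat (570,250) and the bystanders are untouched.

```bash
python3 -c "
from cell import ctrl
print(ctrl.job_done())"
```

```text
the job is handed in; nothing more can be done
None
```

The job is handed in, with no verdict returned: the last pictures showed the lantern upright within a few mm of the mat's centre, the battery flush in the dock's well (pressed to its stop at about 16 N), and the other things undisturbed, at about 23 s.

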